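# Sort the branch wood back into the stock trays

### The arm

A 7-joint arm with a two-finger parallel gripper is mounted at the origin on the work surface. World frame = base frame: x ahead of the robot, y to its left, z up, the work surface at z = 0. Lengths are in m, angles in degrees, forces in N, time in s.
With the tool pointing down it reaches from about 0.425 to 0.875 m from the base axis. Payload 4.7 kg.
Tool frame: the origin (TCP) lies between the finger pads; the fingertips stand 8 mm ahead of it and the grasp point (between the pads) lies 11 mm behind it (env.tip_extent is the distance from the TCP to the fingertips, in m); z points along the fingers, y is the line along which they close (so a half turn about z gives the same grasp; the last joint's range is limited). The gripper opens to 87 mm and grips with 3 to 60 N. Pads are 19 mm wide; open, the fingers measure 117 mm over their backs; the gripper's body (75 mm by 190 mm) begins 51 mm behind the grasp point.
Start: joints at [-69.952, 18.392, -4.016, 83.108, 1.295, 78.541, -3.26], TCP at [0.214, 0.614, 0.231] pointing down, gripper open.
Joint ranges: [-163.93, 163.93], [-17.29, 119.83], [-79.2, 71.16], [3.27, 140.29], [-89.18, 269.18], [5.43, 117.66], [-154.24, 154.24]. Speed limits (degrees/s): [147.25, 147.25, 180, 180, 180, 180, 180].

### API

Orientations are given as [roll, pitch, yaw] about the fixed x, y, z axes, in that order (R = Rz(yaw) Ry(pitch) Rx(roll)).
In Python, from cell import sensors, vision, workorder, env gives the robot as it stands.
- The arm moves only by the tool drive_tool, never from a script. Its argument "moves" is a list of rows, each an object of numbers: "x", "y", "z": the shift along the tool's x, y, z in mm; "rx", "ry", "rz": the turn, a rotation vector about the tool's x, y, z in rad; "fingers": the closure, from -1 (fully open) to 1 (shut). In form: [{"x": .., "y": .., "z": .., "rx": .., "ry": .., "rz": .., "fingers": ..}, ...]. A call has 1 to 20 rows; each row is the pose to reach, as a shift and turn from the pose commanded when the call began, along the tool's axes at that moment; what a row does not reach only later rows make up. A row lasts 1/8 s, in which the tool goes at most 62.5 mm and 10.7 degrees, less where a joint would pass 70% of its speed; a pose out of reach is approached as far as the arm can. A call with a gripper value outside its range is refused whole. The fingers move at their own pace and stop on an object; "force" is the grip in N (left out, the last holds). Time passes only in rows, so rows that repeat a pose let the fingers close. It gives the time, the measured TCP pose, the force, the opening and the grip force at its end, in the units of the state.
- sensors.get_obs(): the state, without advancing time (a new reading comes with each control period).
- vision.read_camera(name): name is "scene" or "top"; returns a dict with "image" (480x640x3 uint8, red, green, blue), "fx", "fy", "cx", "cy" (pixels), "R" (3x3) and "t" (3): a world point X has camera coordinates R X + t. Camera axes: x right, y down, z forward; pixel columns grow to the right and rows downward; lengths in m; the calibration is good to about 2 mm. A picture is of the moment at which its call begins. There is no depth.
- workorder.sign_off(): hands the job in; it is judged then, once.
The state is a dict: "time_s": time; "qpos": joint angles; "joint_velocities": joint speeds; "effort": joint torques, N m; "tool_pos": TCP position; "tool_rot": TCP orientation; "force": force on the tool from outside, world axes, zero at the start; "wrist_torque": the same for the moment, N m; "grip_width": finger opening in m; "grasp_force": force on a finger pad.
Only numpy, scipy, OpenCV 4.12 (cv2) and the standard library are available. Lean on these libraries where they do the work, as an engineer would, in place of code of your own. Each camera call takes 0.05 s, during which the arm holds its last target. There are 200 camera calls.

### The job

Clear the craft bench: sort the five loose pieces of wood into the three stock trays, each piece into the tray that already holds its own kind - bark-covered branch rounds stood on end, thin slices laid flat side by side (not stacked), the planed pine offcut on its base with its pitched top up. Every piece must end up fully inside its tray, squarely on the tray's floor and let go; do not shift or knock over the half-built tree figure, its glue is still setting.

Things in the scene. Friction and masses are not known exactly. Their poses are not given: they have to be found in the camera images.
- round_tall: Branch round, the slimmer and taller one: an upright cylinder of branch wood with dark bark all round and a pale ringed top, 40 mm in diameter, 72 mm tall, about 65 g. Origin: centre of its underside, z up its axis.
- round_short: Branch round, the thicker and shorter one: an upright cylinder with dark bark all round and a pale ringed top, 48 mm in diameter, 50 mm tall, about 65 g. Origin: centre of its underside, z up its axis.
- slice_large: Thin slice of branch lying flat, a pale ringed disc with a bark edge, 54 mm in diameter, 12 mm thick, about 25 g. Origin: centre of its underside, z up.
- slice_small: Thin slice of branch lying flat, a pale ringed disc with a bark edge, 44 mm in diameter, 12 mm thick, about 18 g. Origin: centre of its underside, z up.
- offcut: Planed pale pine offcut without bark, shaped like a small house: base 32 mm (its x) by 56 mm (its y), upright side walls 30 mm high, then a pitched top with the ridge along its y at 46 mm. About 45 g. Origin: centre of its underside, z up. Grip it across the 32 mm.
- tray_rounds: Low grey plastic tray, fixed, 160 (x) by 180 (y) mm, walls 6 mm thick. Origin: centre of its underside; x points away from the robot, z up. Floor top z = 8; side and far walls up to z = 34, front lip (-x) 22 mm. Holds four bark-covered rounds fixed along the far wall (x 31 to 74, up to z = 63 mm). Free floor: x -74 to 31, y -84 to 84 mm (two pieces fit along y).
- tray_slices: Low grey plastic tray, fixed, 160 (x) by 180 (y) mm, walls 6 mm thick. Origin: centre of its underside; x points away from the robot, z up. Floor top z = 8; side and far walls up to z = 34, front lip (-x) 22 mm. Holds three piles of thin slices fixed along the far wall (x 31 to 74, up to z = 37 mm). Free floor: x -74 to 31, y -84 to 84 mm (two pieces fit along y).
- tray_offcuts: Low grey plastic tray, fixed, 160 (x) by 180 (y) mm, walls 6 mm thick. Origin: centre of its underside; x points away from the robot, z up. Floor top z = 8; side and far walls up to z = 34, front lip (-x) 22 mm. Holds four pale planed offcuts fixed along the far wall (x 31 to 74, up to z = 52 mm). Free floor: x -74 to 31, y -84 to 84 mm (two pieces fit along y).
- tree: Half-built tree figure standing loose on the bench behind the gap between the middle and the left-hand (+y) tray, glue still setting: an upright bark trunk 60 mm across at the foot and about 186 mm tall with a small house-shaped block on top, and one side limb that leans out to its +y, reaching 88 mm out and 214 mm up. Origin: centre of its underside, z up.

How it is judged (in metres and radians):
At the end, for the whole second after the job is handed in: Each piece is inside its kind's tray, underside on the tray floor (from 4 mm below to 5 mm above), tilted under 0.15 rad from the way up it began, released and at rest; the tree figure has moved under 12 mm and leans under 0.1 rad (x of round_tall in the frame of tray_rounds between -0.074 and 0.074 m and y of round_tall in the frame of tray_rounds between -0.084 and 0.084 m and z of round_tall in the frame of tray_rounds between 0.004 and 0.013 m and angle between each of round_tall, round_short, slice_large, slice_small, offcut's own z axis and vertical below 0.15 rad and linear speed of each of round_tall, round_short, slice_large, slice_small, offcut, tree below 0.02 m/s and angular speed of each of round_tall, round_short, slice_large, slice_small, offcut below 0.3 rad/s and contact force between each of round_tall, round_short, slice_large, slice_small, offcut and the fingers below 0.05 N and x of round_short in the frame of tray_rounds between -0.074 and 0.074 m and y of round_short in the frame of tray_rounds between -0.084 and 0.084 m and z of round_short in the frame of tray_rounds between 0.004 and 0.013 m and x of slice_large in the frame of tray_slices between -0.074 and 0.074 m and y of slice_large in the frame of tray_slices between -0.084 and 0.084 m and z of slice_large in the frame of tray_slices between 0.004 and 0.013 m and x of slice_small in the frame of tray_slices between -0.074 and 0.074 m and y of slice_small in the frame of tray_slices between -0.084 and 0.084 m and z of slice_small in the frame of tray_slices between 0.004 and 0.013 m and x of offcut in the frame of tray_offcuts between -0.074 and 0.074 m and y of offcut in the frame of tray_offcuts between -0.084 and 0.084 m and z of offcut in the frame of tray_offcuts between 0.004 and 0.013 m and distance of tree from where it was at the start of the episode below 0.012 m and angle between tree's own z axis and vertical below 0.1 rad); the robot touches nothing.
It fails at once if the tree figure is pushed more than 12 mm or tipped more than 0.1 rad (distance of tree from where it was at the start of the episode above 0.012 m or angle between tree's own z axis and vertical above 0.1 rad).
It also fails if it takes over 136 s, if anything falls off the work surface, if the arm or the gripper's body presses on something with over 40 N, if the wrist force passes 120 N, or if a joint passes its speed limit or range.

## Working session

There is one attempt and no reset: what is moved stays moved. The work goes in short steps, Python scripts to look and compute and a tool call to move; the robot and the scene stay as the last step left them, time stands still between calls to the robot, and variables do not carry over. Pictures are saved under pics/ and viewed, at most 14 in all, crops included, and the job is handed in when it is done.

Besides the shell and the picture viewer there is one more tool, called after "Call:" as name([rows], argument=value, ...), one row to a line, values as JSON. drive_tool: Moves the arm, as the interface text tells. Its arguments: {"type":"object","properties":{"moves":{"type":"array"},"force":{"type":"number"}},"required":["moves"]}

```bash
ls; mkdir -p pics; cat > h.py <<'E'
import numpy as np, cv2
from cell import sensors, vision, workorder, env
def snap(n,f=None):
    c=vision.read_camera(n); c['R']=np.array(c['R']);c['t']=np.array(c['t'])
    if f: cv2.imwrite('pics/'+f,np.ascontiguousarray(np.array(c['image'])[:,:,::-1]))
    return c
def ray(c,u,v,z):
    d=c['R'].T@np.array([(u-c['cx'])/c['fx'],(v-c['cy'])/c['fy'],1]); o=-c['R'].T@c['t']
    return o+d*(z-o[2])/d[2]
def proj(c,X):
    p=c['R']@np.array(X)+c['t']; return p[0]/p[2]*c['fx']+c['cx'],p[1]/p[2]*c['fy']+c['cy']
E
python3 - <<'E'
from h import *
for n in('top','scene'):
    c=snap(n,n+'0.png'); print(n,-c['R'].T@c['t'],c['fx'],c['R'].round(3).tolist())
o=sensors.get_obs(); print(o)
E
```

```text
pics
top [ 0.52314847 -0.0173458   1.20493672] 615.2768258750809 [[-0.02, -1.0, -0.01], [-0.998, 0.021, -0.062], [0.062, 0.009, -0.998]]
scene [ 0.98788739 -0.57580558  1.09963886] 599.9041334888157 [[0.812, 0.584, 0.015], [0.497, -0.676, -0.544], [-0.308, 0.449, -0.839]]
{'time_s': 0.1, 'qpos': array([-69.95547782,  18.43406611,  -4.01446891,  83.16696159,
         1.29499346,  78.54258973,  -3.26045838]), 'joint_velocities': array([ 0.04465206, -0.07585884, -0.02324759, -0.12987494, -0.04362126,
       -0.08738745, -0.02145374]), 'effort': array([-7.29861422e-04, -4.92567551e+01, -4.06101560e-01, -3.13399923e+01,
       -6.43468439e-02,  3.95039935e-02,  6.10413053e-05]), 'tool_pos': array([0.21405367, 0.61323041, 0.22958753]), 'tool_rot': array([-1.79901611e+02,  5.85120055e-03,  1.60763588e+02]), 'force': array([-0.14301151,  0.41480029, -0.0914016 ]), 'wrist_torque': array([-0.02831067,  0.00121307,  0.00075657]), 'grasp_force': 0.0, 'grip_width': 0.08688290913306564}
```

View pics/top0.png

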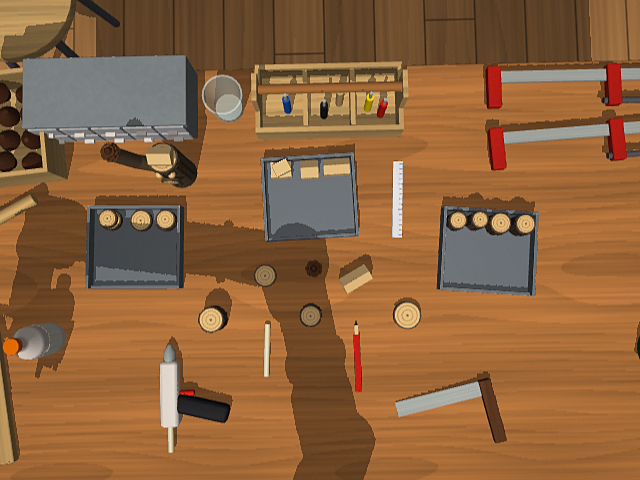

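View pics/scene0.png

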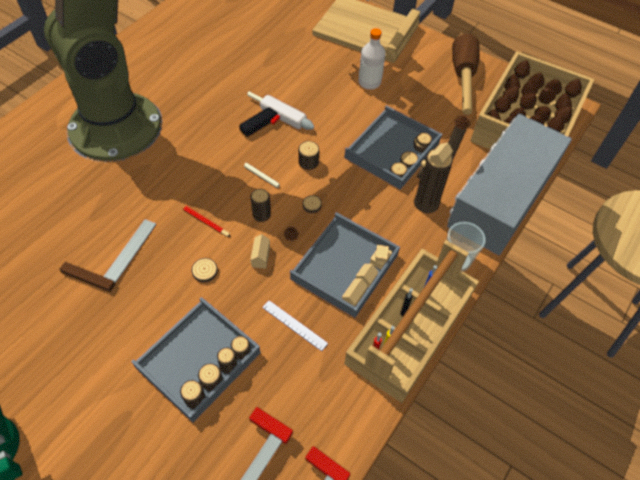

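Top view: round_short is near (211,319), slice_small (265,275), pine cone (314,268), offcut (356,277), round_tall (310,315) and slice_large (407,314). The trays are slices (135,247), offcuts (310,197) and rounds (488,250), and the tree is near (170,165). I'll zoom in for precise points.

```bash
python3 - <<'E'
import cv2
a=cv2.imread('pics/top0.png'); 
cv2.imwrite('pics/c1.png',cv2.resize(a[245:345,185:435],None,fx=3.2,fy=3.2,interpolation=cv2.INTER_CUBIC))
cv2.imwrite('pics/c2.png',cv2.resize(a[130:310,75:365],None,fx=2.75,fy=2.75,interpolation=cv2.INTER_CUBIC))
E
```

```text
(no output)
```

View pics/c1.png

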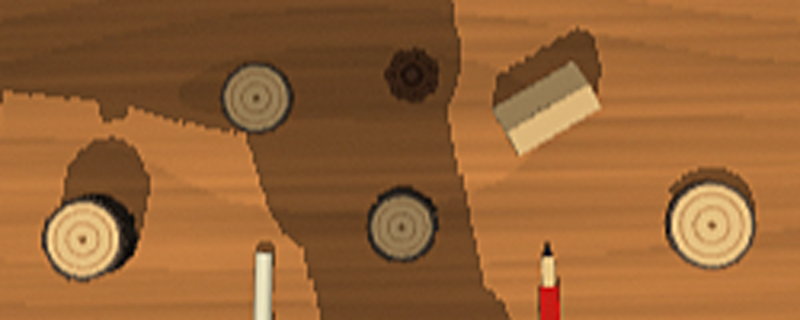

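View pics/c2.png

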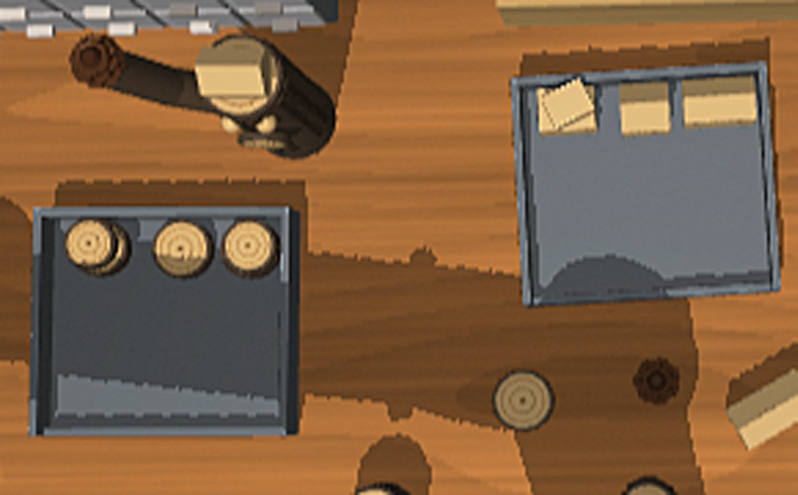

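Crop 1 (3.2x from (185,245)) gives piths at slice_small (256,97), round_short (82,239), round_tall (401,227) and slice_large (711,225). The offcut ridge runs from (508,130) to (587,84). Crop 2 gives the rim corners of the left and middle trays.

```bash
python3 - <<'E'
from h import *
a=cv2.imread('pics/top0.png'); 
cv2.imwrite('pics/c3.png',cv2.resize(a[195:305,425:555],None,fx=4,fy=4,interpolation=cv2.INTER_CUBIC))
c=snap('top')
f=lambda p,z:ray(c,p[0]/3.2+185-.35,p[1]/3.2+245-.35,z)[:2]*1000
for n,p,z in[('ss',(256,97),.012),('rs',(82,239),.05),('rt',(401,227),.072),('sl',(711,225),.012),('r1',(508,130),.046),('r2',(587,84),.046),('e1',(494,107),.03),('e2',(576,62),.03),('e3',(600,105),.03),('e4',(520,157),.03),('cone',(412,75),.02)]: print(n,f(p,z).round(1))
g=lambda p,z:ray(c,p[0]/2.75+75-.35,p[1]/2.75+130-.35,z)[:2]*1000
for q in([(35,207),(298,208),(298,434),(32,434)],[(515,78),(766,63),(779,289),(527,306)]): 
    P=np.array([g(p,.034) for p in q]);print(P.round(),P.mean(0).round(1),[np.linalg.norm(P[i]-P[i-1]).round() for i in range(4)])
print('trunk foot-ish',g((300,130),0.0),'limb tip',g((95,62),.214),'top',g((232,70),.186))
# scene refinement: print projections to compare
E
```

```text
ss [535.4  89.5]
rs [454.3 189.1]
rt [458.8   2.3]
sl [ 452.9 -183.2]
r1 [512.7 -61.2]
r2 [ 538.7 -108.2]
e1 [526.4 -53.8]
e2 [ 552.2 -103.3]
e3 [ 526.3 -116.9]
e4 [496.4 -68.6]
cone [546.6  -5.3]
[[677. 426.]
 [672. 242.]
 [515. 243.]
 [518. 428.]] [595.4 335. ] [np.float64(158.0), np.float64(184.0), np.float64(157.0), np.float64(185.0)]
[[760.  89.]
 [767. -86.]
 [608. -92.]
 [600.  83.]] [683.8  -1.3] [np.float64(160.0), np.float64(176.0), np.float64(159.0), np.float64(175.0)]
trunk foot-ish [732.62816494 247.90739609] limb tip [738.88388101 322.57448693] top [738.14952781 248.28234053]
```

View pics/c3.png

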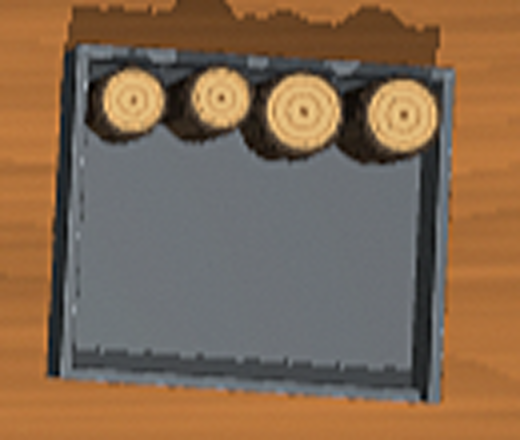

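Right tray crop (4x from (425,195)): far rim corners are at (80,47) and (453,70). Next is a planner that turns world targets into move-row numbers.

```bash
cat >> h.py <<'E'
from scipy.spatial.transform import Rotation as Ro
def plan(*wps):
    """wps: (x_mm,y_mm,z_mm,phi_deg closing direction) -> rows relative to the measured pose"""
    o=sensors.get_obs(); p=o['tool_pos']*1000; R=Ro.from_euler('xyz',o['tool_rot'],degrees=True)
    print('t',round(o['time_s'],1),'pos',p.round(1),o['tool_rot'].round(1),'w',round(o['grip_width']*1e3,1),'gf',round(float(o['grasp_force']),1),'q',o['qpos'].round(0))
    for x,y,z,f in wps:
        T=Ro.from_euler('xyz',[180,0,f+90],degrees=True)
        print((x,y,z,f),'->',R.inv().apply(np.array([x,y,z])-p).round(1),(R.inv()*T).as_rotvec().round(3))
E
python3 - <<'E'
from h import *
c=snap('top')
A,B=[ray(c,u/4+425-.37,v/4+195-.37,.034)[:2]*1000 for u,v in((80,47),(453,70))]
d=(A-B)/np.linalg.norm(A-B); x=np.array([d[1],-d[0]]); C=(A+B)/2-80*x
print(A,B,np.linalg.norm(A-B),'xdir',np.degrees(np.arctan2(x[1],x[0])),'centre',C)
for yy in(40,-40): print(yy,C-25*x+yy*d)
for n,X in dict(ss=(.5354,.0895,.012),rs=(.4543,.1891,.05),rt=(.4588,.0023,.072),sl=(.4529,-.1832,.012)).items(): print(n,np.round(proj(snap('scene'),X)))
plan((454,189,120,20),(454,189,17,20))
E
```

```text
[ 658.93918961 -258.34492157] [ 644.09635387 -435.22360663] 177.50036339068 xdir -4.796756882100965 centre [ 571.79796422 -340.09454901]
40 [ 550.23038191 -298.14410928]
-40 [ 543.54066682 -377.86391681]
ss [312. 203.]
rs [309. 149.]
rt [260. 196.]
sl [204. 269.]
t 0.4 pos [214.2 613.6 230.4] [-180.     0.   160.8] w 86.9 gf 0.0 q [-70.  18.  -4.  83.   1.  79.  -3.]
(454, 189, 120, 20) -> [-366.3 -321.9  110.5] [-0.     0.     0.886]
(454, 189, 17, 20) -> [-366.3 -321.9  213.5] [-0.     0.     0.886]
```

Call:
drive_tool([
  {"x":-366,"y":-322,"z":60,"rz":0.886,"fingers":-1},
  {"x":-366,"y":-322,"z":60,"rz":0.886,"fingers":-1},
  {"x":-366,"y":-322,"z":60,"rz":0.886,"fingers":-1},
  {"x":-366,"y":-322,"z":60,"rz":0.886,"fingers":-1},
  {"x":-366,"y":-322,"z":60,"rz":0.886,"fingers":-1},
  {"x":-366,"y":-322,"z":60,"rz":0.886,"fingers":-1},
  {"x":-366,"y":-322,"z":60,"rz":0.886,"fingers":-1},
  {"x":-366,"y":-322,"z":60,"rz":0.886,"fingers":-1},
  {"x":-366,"y":-322,"z":60,"rz":0.886,"fingers":-1},
  {"x":-366,"y":-322,"z":60,"rz":0.886,"fingers":-1},
  {"x":-366,"y":-322,"z":60,"rz":0.886,"fingers":-1},
  {"x":-366,"y":-322,"z":110,"rz":0.886,"fingers":-1},
  {"x":-366,"y":-322,"z":110,"rz":0.886,"fingers":-1},
  {"x":-366,"y":-322,"z":110,"rz":0.886,"fingers":-1},
], force=15)

```text
invalid input at $.moves[0]: expected keys x, y, z, rx, ry, rz, fingers
```

```bash
python3 - <<'E'
from h import *
plan((454,189,17,20))
E
```

```text
t 0.4 pos [214.2 613.6 230.4] [-180.     0.   160.8] w 86.9 gf 0.0 q [-70.  18.  -4.  83.   1.  79.  -3.]
(454, 189, 17, 20) -> [-366.3 -321.9  213.5] [-0.     0.     0.886]
```

All keys are needed.

Call:
drive_tool([
  {"x":-366,"y":-322,"z":60,"rx":0,"ry":0,"rz":0.886,"fingers":-1},
  {"x":-366,"y":-322,"z":60,"rx":0,"ry":0,"rz":0.886,"fingers":-1},
  {"x":-366,"y":-322,"z":60,"rx":0,"ry":0,"rz":0.886,"fingers":-1},
  {"x":-366,"y":-322,"z":60,"rx":0,"ry":0,"rz":0.886,"fingers":-1},
  {"x":-366,"y":-322,"z":60,"rx":0,"ry":0,"rz":0.886,"fingers":-1},
  {"x":-366,"y":-322,"z":60,"rx":0,"ry":0,"rz":0.886,"fingers":-1},
  {"x":-366,"y":-322,"z":60,"rx":0,"ry":0,"rz":0.886,"fingers":-1},
  {"x":-366,"y":-322,"z":60,"rx":0,"ry":0,"rz":0.886,"fingers":-1},
  {"x":-366,"y":-322,"z":60,"rx":0,"ry":0,"rz":0.886,"fingers":-1},
  {"x":-366,"y":-322,"z":60,"rx":0,"ry":0,"rz":0.886,"fingers":-1},
  {"x":-366,"y":-322,"z":110,"rx":0,"ry":0,"rz":0.886,"fingers":-1},
  {"x":-366,"y":-322,"z":110,"rx":0,"ry":0,"rz":0.886,"fingers":-1},
  {"x":-366,"y":-322,"z":110,"rx":0,"ry":0,"rz":0.886,"fingers":-1},
], force=15)

```text
time_s: 2.02
tool_pos: [0.4538, 0.1904, 0.1217]
tool_rot: [179.9, -0.0, 110.1]
force: [0.4, -0.4, -0.3]
grip_width: 0.0868
grasp_force: 0.0
```

```bash
python3 - <<'E'
from h import *
plan((454,189,17,20))
E
```

```text
t 2.0 pos [453.8 190.4 121.7] [179.9  -0.  110.1] w 86.8 gf 0.0 q [-45.   4.  20. 114.  -2.  63.  -4.]
(454, 189, 17, 20) -> [ -1.4  -0.4 104.7] [ 0.001 -0.     0.002]
```

Call:
drive_tool([
  {"x":-1.4,"y":0,"z":40,"rx":0,"ry":0,"rz":0,"fingers":-1},
  {"x":-1.4,"y":0,"z":80,"rx":0,"ry":0,"rz":0,"fingers":-1},
  {"x":-1.4,"y":0,"z":104,"rx":0,"ry":0,"rz":0,"fingers":-1},
  {"x":-1.4,"y":0,"z":104,"rx":0,"ry":0,"rz":0,"fingers":-1},
  {"x":-1.4,"y":0,"z":104,"rx":0,"ry":0,"rz":0,"fingers":1},
  {"x":-1.4,"y":0,"z":104,"rx":0,"ry":0,"rz":0,"fingers":1},
  {"x":-1.4,"y":0,"z":104,"rx":0,"ry":0,"rz":0,"fingers":1},
  {"x":-1.4,"y":0,"z":104,"rx":0,"ry":0,"rz":0,"fingers":1},
  {"x":-1.4,"y":0,"z":104,"rx":0,"ry":0,"rz":0,"fingers":1},
  {"x":-1.4,"y":0,"z":104,"rx":0,"ry":0,"rz":0,"fingers":1},
], force=15)

```text
time_s: 3.28
tool_pos: [0.4543, 0.1879, 0.0168]
tool_rot: [180.0, -0.0, 110.0]
force: [-0.2, 0.0, 2.1]
grip_width: 0.0479
grasp_force: 15.0
```

```bash
python3 - <<'E'
from h import *
plan((454,189,135,20),(550,-298,135,-5))
E
```

```text
t 3.3 pos [454.3 187.9  16.8] [180.  -0. 110.] w 47.9 gf 15.0 q [-44.  12.  20. 119.  -6.  50.  -1.]
(454, 189, 135, 20) -> [ 1.200e+00  1.000e-01 -1.182e+02] [ 0. -0. -0.]
(550, -298, 135, -5) -> [-489.3  -76.2 -118.3] [ 0.    -0.     0.436]
```

Call:
drive_tool([
  {"x":0,"y":0,"z":-20,"rx":0,"ry":0,"rz":0,"fingers":1},
  {"x":0,"y":0,"z":-65,"rx":0,"ry":0,"rz":0,"fingers":1},
  {"x":0,"y":0,"z":-118,"rx":0,"ry":0,"rz":0,"fingers":1},
  {"x":-30,"y":-5,"z":-118,"rx":0,"ry":0,"rz":0,"fingers":1},
  {"x":-80,"y":-12,"z":-118,"rx":0,"ry":0,"rz":0.08,"fingers":1},
  {"x":-130,"y":-20,"z":-118,"rx":0,"ry":0,"rz":0.14,"fingers":1},
  {"x":-180,"y":-28,"z":-118,"rx":0,"ry":0,"rz":0.2,"fingers":1},
  {"x":-230,"y":-36,"z":-118,"rx":0,"ry":0,"rz":0.25,"fingers":1},
  {"x":-280,"y":-44,"z":-118,"rx":0,"ry":0,"rz":0.3,"fingers":1},
  {"x":-330,"y":-52,"z":-118,"rx":0,"ry":0,"rz":0.35,"fingers":1},
  {"x":-380,"y":-60,"z":-118,"rx":0,"ry":0,"rz":0.4,"fingers":1},
  {"x":-430,"y":-68,"z":-118,"rx":0,"ry":0,"rz":0.436,"fingers":1},
  {"x":-470,"y":-73,"z":-118,"rx":0,"ry":0,"rz":0.436,"fingers":1},
  {"x":-489,"y":-76,"z":-118,"rx":0,"ry":0,"rz":0.436,"fingers":1},
  {"x":-489,"y":-76,"z":-118,"rx":0,"ry":0,"rz":0.436,"fingers":1},
  {"x":-489,"y":-76,"z":-118,"rx":0,"ry":0,"rz":0.436,"fingers":1},
  {"x":-489,"y":-76,"z":-118,"rx":0,"ry":0,"rz":0.436,"fingers":1},
])

```text
time_s: 5.4
tool_pos: [0.5504, -0.2956, 0.1345]
tool_rot: [180.0, -0.1, 85.2]
force: [0.0, 0.4, -0.7]
grip_width: 0.0475
grasp_force: 15.0
```

```bash
python3 - <<'E'
from h import *
plan((550,-298,25.5,-5))
E
```

```text
t 5.4 pos [ 550.4 -295.6  134.5] [ 1.80e+02 -1.00e-01  8.52e+01] w 47.5 gf 15.0 q [ -8.  23.  43.  95. -17.  69.  34.]
(550, -298, 25.5, -5) -> [ -2.6  -0.2 109. ] [ 0.    -0.002  0.003]
```

Call:
drive_tool([
  {"x":-2,"y":0,"z":40,"rx":0,"ry":0,"rz":0,"fingers":1},
  {"x":-2,"y":0,"z":80,"rx":0,"ry":0,"rz":0,"fingers":1},
  {"x":-2,"y":0,"z":100,"rx":0,"ry":0,"rz":0,"fingers":1},
  {"x":-2,"y":0,"z":107,"rx":0,"ry":0,"rz":0,"fingers":1},
  {"x":-2,"y":0,"z":109,"rx":0,"ry":0,"rz":0,"fingers":1},
  {"x":-2,"y":0,"z":109,"rx":0,"ry":0,"rz":0,"fingers":1},
])

```text
time_s: 6.15
tool_pos: [0.5507, -0.3002, 0.0268]
tool_rot: [179.9, 0.0, 85.0]
force: [-0.3, 0.1, -1.6]
grip_width: 0.0479
grasp_force: 15.0
```

Call:
drive_tool([
  {"x":0,"y":0,"z":0,"rx":0,"ry":0,"rz":0,"fingers":1},
  {"x":0,"y":0,"z":1,"rx":0,"ry":0,"rz":0,"fingers":1},
  {"x":0,"y":0,"z":1,"rx":0,"ry":0,"rz":0,"fingers":1},
])

```text
time_s: 6.52
tool_pos: [0.55, -0.2998, 0.0249]
tool_rot: [180.0, -0.0, 85.0]
force: [0.1, -0.8, -0.1]
grip_width: 0.0472
grasp_force: 15.0
```

Call:
drive_tool([
  {"x":0,"y":0,"z":0,"rx":0,"ry":0,"rz":0,"fingers":-0.45},
  {"x":0,"y":0,"z":0,"rx":0,"ry":0,"rz":0,"fingers":-0.45},
  {"x":0,"y":0,"z":0,"rx":0,"ry":0,"rz":0,"fingers":-0.45},
  {"x":0,"y":0,"z":-20,"rx":0,"ry":0,"rz":0,"fingers":-0.45},
  {"x":0,"y":0,"z":-60,"rx":0,"ry":0,"rz":0,"fingers":-0.45},
  {"x":0,"y":0,"z":-110,"rx":0,"ry":0,"rz":0,"fingers":-0.45},
  {"x":0,"y":0,"z":-110,"rx":0,"ry":0,"rz":0,"fingers":-0.45},
  {"x":0,"y":0,"z":-110,"rx":0,"ry":0,"rz":0,"fingers":-0.45},
])

```text
time_s: 7.52
tool_pos: [0.5499, -0.2997, 0.1353]
tool_rot: [179.9, -0.0, 85.0]
force: [-0.4, 1.1, -0.5]
grip_width: 0.0632
grasp_force: 0.0
```

```bash
python3 - <<'E'
from h import *
plan((459,2,140,0))
E
```

```text
t 7.5 pos [ 549.9 -299.7  135.3] [179.9  -0.   85. ] w 63.2 gf 0.0 q [ -8.  23.  43.  95. -17.  69.  34.]
(459, 2, 140, 0) -> [ 292.6 -116.8   -4.7] [ 0.001 -0.    -0.087]
```

Works well. Next is round_tall, with TCP at z≈25 for the grasp.

Call:
drive_tool([
  {"x":50,"y":-20,"z":-5,"rx":0,"ry":0,"rz":-0.02,"fingers":-1},
  {"x":100,"y":-40,"z":-5,"rx":0,"ry":0,"rz":-0.04,"fingers":-1},
  {"x":150,"y":-60,"z":-5,"rx":0,"ry":0,"rz":-0.06,"fingers":-1},
  {"x":200,"y":-80,"z":-5,"rx":0,"ry":0,"rz":-0.087,"fingers":-1},
  {"x":250,"y":-100,"z":-5,"rx":0,"ry":0,"rz":-0.087,"fingers":-1},
  {"x":292.5,"y":-117,"z":-5,"rx":0,"ry":0,"rz":-0.087,"fingers":-1},
  {"x":292.5,"y":-117,"z":-5,"rx":0,"ry":0,"rz":-0.087,"fingers":-1},
  {"x":292.5,"y":-117,"z":-5,"rx":0,"ry":0,"rz":-0.087,"fingers":-1},
  {"x":292.5,"y":-117,"z":-5,"rx":0,"ry":0,"rz":-0.087,"fingers":-1},
  {"x":292.5,"y":-117,"z":40,"rx":0,"ry":0,"rz":-0.087,"fingers":-1},
  {"x":292.5,"y":-117,"z":80,"rx":0,"ry":0,"rz":-0.087,"fingers":-1},
  {"x":292.5,"y":-117,"z":110,"rx":0,"ry":0,"rz":-0.087,"fingers":-1},
  {"x":292.5,"y":-117,"z":110,"rx":0,"ry":0,"rz":-0.087,"fingers":-1},
  {"x":292.5,"y":-117,"z":110,"rx":0,"ry":0,"rz":-0.087,"fingers":1},
  {"x":292.5,"y":-117,"z":110,"rx":0,"ry":0,"rz":-0.087,"fingers":1},
  {"x":292.5,"y":-117,"z":110,"rx":0,"ry":0,"rz":-0.087,"fingers":1},
  {"x":292.5,"y":-117,"z":110,"rx":0,"ry":0,"rz":-0.087,"fingers":1},
  {"x":292.5,"y":-117,"z":110,"rx":0,"ry":0,"rz":-0.087,"fingers":1},
  {"x":292.5,"y":-117,"z":110,"rx":0,"ry":0,"rz":-0.087,"fingers":1},
  {"x":292.5,"y":-117,"z":110,"rx":0,"ry":0,"rz":-0.087,"fingers":1},
])

```text
time_s: 10.02
tool_pos: [0.4587, 0.0019, 0.0247]
tool_rot: [180.0, -0.0, 90.0]
force: [-0.5, -0.2, 1.1]
grip_width: 0.0394
grasp_force: 15.0
```

```bash
python3 - <<'E'
from h import *
plan((459,2,145,0),(544,-380,145,-5))
E
```

```text
t 10.0 pos [458.7   1.9  24.7] [180.  -0.  90.] w 39.4 gf 15.0 q [-36.   8.  35. 123.  -6.  50.   2.]
(459, 2, 145, 0) -> [ 1.000e-01  3.000e-01 -1.203e+02] [ 0. -0.  0.]
(544, -380, 145, -5) -> [-381.9   85.3 -120.4] [ 0.    -0.     0.087]
```

Call:
drive_tool([
  {"x":0,"y":0,"z":-20,"rx":0,"ry":0,"rz":0,"fingers":1},
  {"x":0,"y":0,"z":-70,"rx":0,"ry":0,"rz":0,"fingers":1},
  {"x":0,"y":0,"z":-120,"rx":0,"ry":0,"rz":0,"fingers":1},
  {"x":-40,"y":9,"z":-120,"rx":0,"ry":0,"rz":0.01,"fingers":1},
  {"x":-85,"y":19,"z":-120,"rx":0,"ry":0,"rz":0.02,"fingers":1},
  {"x":-130,"y":29,"z":-120,"rx":0,"ry":0,"rz":0.03,"fingers":1},
  {"x":-175,"y":39,"z":-120,"rx":0,"ry":0,"rz":0.04,"fingers":1},
  {"x":-220,"y":49,"z":-120,"rx":0,"ry":0,"rz":0.05,"fingers":1},
  {"x":-265,"y":59,"z":-120,"rx":0,"ry":0,"rz":0.06,"fingers":1},
  {"x":-310,"y":69,"z":-120,"rx":0,"ry":0,"rz":0.07,"fingers":1},
  {"x":-350,"y":78,"z":-120,"rx":0,"ry":0,"rz":0.087,"fingers":1},
  {"x":-382,"y":85,"z":-120,"rx":0,"ry":0,"rz":0.087,"fingers":1},
  {"x":-382,"y":85,"z":-120,"rx":0,"ry":0,"rz":0.087,"fingers":1},
  {"x":-382,"y":85,"z":-120,"rx":0,"ry":0,"rz":0.087,"fingers":1},
  {"x":-382,"y":85,"z":-120,"rx":0,"ry":0,"rz":0.087,"fingers":1},
  {"x":-382,"y":85,"z":-70,"rx":0,"ry":0,"rz":0.087,"fingers":1},
  {"x":-382,"y":85,"z":-30,"rx":0,"ry":0,"rz":0.087,"fingers":1},
  {"x":-382,"y":85,"z":-14,"rx":0,"ry":0,"rz":0.087,"fingers":1},
  {"x":-382,"y":85,"z":-10,"rx":0,"ry":0,"rz":0.087,"fingers":1},
  {"x":-382,"y":85,"z":-10,"rx":0,"ry":0,"rz":0.087,"fingers":1},
])

```text
time_s: 12.52
tool_pos: [0.5445, -0.3806, 0.036]
tool_rot: [179.9, 0.0, 85.0]
force: [0.3, -0.3, 0.2]
grip_width: 0.0401
grasp_force: 15.0
```

Call:
drive_tool([
  {"x":0,"y":0,"z":0,"rx":0,"ry":0,"rz":0,"fingers":1},
  {"x":0,"y":0,"z":1,"rx":0,"ry":0,"rz":0,"fingers":1},
  {"x":0,"y":0,"z":1,"rx":0,"ry":0,"rz":0,"fingers":1},
  {"x":0,"y":0,"z":1,"rx":0,"ry":0,"rz":0,"fingers":1},
])

```text
time_s: 13.02
tool_pos: [0.5437, -0.3802, 0.0337]
tool_rot: [180.0, -0.0, 85.0]
force: [0.1, -0.2, -0.4]
grip_width: 0.0396
grasp_force: 15.0
```

Call:
drive_tool([
  {"x":0,"y":0,"z":0.8,"rx":0,"ry":0,"rz":0,"fingers":1},
  {"x":0,"y":0,"z":0.8,"rx":0,"ry":0,"rz":0,"fingers":1},
  {"x":0,"y":0,"z":0.8,"rx":0,"ry":0,"rz":0,"fingers":-0.3},
  {"x":0,"y":0,"z":0.8,"rx":0,"ry":0,"rz":0,"fingers":-0.3},
  {"x":0,"y":0,"z":0.8,"rx":0,"ry":0,"rz":0,"fingers":-0.3},
  {"x":0,"y":0,"z":-20,"rx":0,"ry":0,"rz":0,"fingers":-0.3},
  {"x":0,"y":0,"z":-60,"rx":0,"ry":0,"rz":0,"fingers":-0.3},
  {"x":0,"y":0,"z":-100,"rx":0,"ry":0,"rz":0,"fingers":-0.3},
  {"x":0,"y":0,"z":-100,"rx":0,"ry":0,"rz":0,"fingers":-0.3},
  {"x":0,"y":0,"z":-100,"rx":0,"ry":0,"rz":0,"fingers":-0.3},
])

```text
time_s: 14.28
tool_pos: [0.5437, -0.3801, 0.1342]
tool_rot: [179.9, -0.0, 85.0]
force: [0.1, 0.1, 1.1]
grip_width: 0.0563
grasp_force: 0.0
```

```bash
python3 - <<'E'
from h import *
plan((525.5,-85,130,29.3),(525.5,-85,12,29.3))
E
```

```text
t 14.3 pos [ 543.7 -380.1  134.2] [179.9  -0.   85. ] w 56.3 gf 0.0 q [ -2.  29.  47.  89. -23.  71.  44.]
(525.5, -85, 130, 29.3) -> [292.4 -43.8   4.2] [ 0.001  0.    -0.598]
(525.5, -85, 12, 29.3) -> [292.4 -43.9 122.2] [ 0.001  0.    -0.598]
```

Call:
drive_tool([
  {"x":50,"y":-7,"z":4,"rx":0,"ry":0,"rz":-0.1,"fingers":-1},
  {"x":100,"y":-14,"z":4,"rx":0,"ry":0,"rz":-0.2,"fingers":-1},
  {"x":150,"y":-21,"z":4,"rx":0,"ry":0,"rz":-0.3,"fingers":-1},
  {"x":200,"y":-28,"z":4,"rx":0,"ry":0,"rz":-0.4,"fingers":-1},
  {"x":250,"y":-36,"z":4,"rx":0,"ry":0,"rz":-0.5,"fingers":-1},
  {"x":292.5,"y":-44,"z":4,"rx":0,"ry":0,"rz":-0.598,"fingers":-1},
  {"x":292.5,"y":-44,"z":4,"rx":0,"ry":0,"rz":-0.598,"fingers":-1},
  {"x":292.5,"y":-44,"z":4,"rx":0,"ry":0,"rz":-0.598,"fingers":-1},
  {"x":292.5,"y":-44,"z":4,"rx":0,"ry":0,"rz":-0.598,"fingers":-1},
  {"x":292.5,"y":-44,"z":50,"rx":0,"ry":0,"rz":-0.598,"fingers":-1},
  {"x":292.5,"y":-44,"z":95,"rx":0,"ry":0,"rz":-0.598,"fingers":-1},
  {"x":292.5,"y":-44,"z":121,"rx":0,"ry":0,"rz":-0.598,"fingers":-1},
  {"x":292.5,"y":-44,"z":121,"rx":0,"ry":0,"rz":-0.598,"fingers":-1},
  {"x":292.5,"y":-44,"z":121,"rx":0,"ry":0,"rz":-0.598,"fingers":1},
  {"x":292.5,"y":-44,"z":121,"rx":0,"ry":0,"rz":-0.598,"fingers":1},
  {"x":292.5,"y":-44,"z":121,"rx":0,"ry":0,"rz":-0.598,"fingers":1},
  {"x":292.5,"y":-44,"z":121,"rx":0,"ry":0,"rz":-0.598,"fingers":1},
  {"x":292.5,"y":-44,"z":121,"rx":0,"ry":0,"rz":-0.598,"fingers":1},
  {"x":292.5,"y":-44,"z":121,"rx":0,"ry":0,"rz":-0.598,"fingers":1},
  {"x":292.5,"y":-44,"z":121,"rx":0,"ry":0,"rz":-0.598,"fingers":1},
])

```text
time_s: 16.77
tool_pos: [0.5253, -0.0849, 0.0126]
tool_rot: [180.0, -0.0, 119.3]
force: [-0.1, -0.9, -0.1]
grip_width: 0.032
grasp_force: 15.0
```

```bash
python3 - <<'E'
from h import *
plan((525.5,-85,120,29.3),(653,-3,120,2.5))
E
```

```text
t 16.8 pos [525.3 -84.9  12.6] [180.   -0.  119.3] w 32.0 gf 15.0 q [-26.  20.  37. 114. -15.  52.  48.]
(525.5, -85, 120, 29.3) -> [  -0.2    0.2 -107.4] [ 0. -0. -0.]
(653, -3, 120, 2.5) -> [   8.9  151.5 -107.4] [ 0.    -0.     0.467]
```

Call:
drive_tool([
  {"x":0,"y":0,"z":-20,"rx":0,"ry":0,"rz":0,"fingers":1},
  {"x":0,"y":0,"z":-65,"rx":0,"ry":0,"rz":0,"fingers":1},
  {"x":0,"y":0,"z":-107,"rx":0,"ry":0,"rz":0.05,"fingers":1},
  {"x":2,"y":40,"z":-107,"rx":0,"ry":0,"rz":0.15,"fingers":1},
  {"x":5,"y":80,"z":-107,"rx":0,"ry":0,"rz":0.25,"fingers":1},
  {"x":7,"y":120,"z":-107,"rx":0,"ry":0,"rz":0.35,"fingers":1},
  {"x":9,"y":151.5,"z":-107,"rx":0,"ry":0,"rz":0.467,"fingers":1},
  {"x":9,"y":151.5,"z":-107,"rx":0,"ry":0,"rz":0.467,"fingers":1},
  {"x":9,"y":151.5,"z":-107,"rx":0,"ry":0,"rz":0.467,"fingers":1},
  {"x":9,"y":151.5,"z":-107,"rx":0,"ry":0,"rz":0.467,"fingers":1},
  {"x":9,"y":151.5,"z":-65,"rx":0,"ry":0,"rz":0.467,"fingers":1},
  {"x":9,"y":151.5,"z":-30,"rx":0,"ry":0,"rz":0.467,"fingers":1},
  {"x":9,"y":151.5,"z":-13,"rx":0,"ry":0,"rz":0.467,"fingers":1},
  {"x":9,"y":151.5,"z":-9,"rx":0,"ry":0,"rz":0.467,"fingers":1},
  {"x":9,"y":151.5,"z":-9,"rx":0,"ry":0,"rz":0.467,"fingers":1},
  {"x":9,"y":151.5,"z":-8.5,"rx":0,"ry":0,"rz":0.467,"fingers":1},
  {"x":9,"y":151.5,"z":-8.5,"rx":0,"ry":0,"rz":0.467,"fingers":1},
])

```text
time_s: 18.9
tool_pos: [0.6536, -0.0029, 0.0221]
tool_rot: [179.9, -0.0, 92.5]
force: [0.1, -0.1, -0.4]
grip_width: 0.0318
grasp_force: 15.0
```

Call:
drive_tool([
  {"x":0,"y":0,"z":1,"rx":0,"ry":0,"rz":0,"fingers":1},
  {"x":0,"y":0,"z":1.3,"rx":0,"ry":0,"rz":0,"fingers":1},
  {"x":0,"y":0,"z":1.3,"rx":0,"ry":0,"rz":0,"fingers":1},
  {"x":0,"y":0,"z":1.3,"rx":0,"ry":0,"rz":0,"fingers":-0.06},
  {"x":0,"y":0,"z":1.3,"rx":0,"ry":0,"rz":0,"fingers":-0.06},
  {"x":0,"y":0,"z":1.3,"rx":0,"ry":0,"rz":0,"fingers":-0.06},
  {"x":0,"y":0,"z":-20,"rx":0,"ry":0,"rz":0,"fingers":-0.06},
  {"x":0,"y":0,"z":-60,"rx":0,"ry":0,"rz":0,"fingers":-0.06},
  {"x":0,"y":0,"z":-100,"rx":0,"ry":0,"rz":0,"fingers":-0.06},
  {"x":0,"y":0,"z":-100,"rx":0,"ry":0,"rz":0,"fingers":-0.06},
  {"x":0,"y":0,"z":-100,"rx":0,"ry":0,"rz":0,"fingers":-0.06},
])

```text
time_s: 20.27
tool_pos: [0.653, -0.0029, 0.1217]
tool_rot: [180.0, -0.0, 92.5]
force: [-0.7, -0.6, 0.4]
grip_width: 0.0463
grasp_force: 0.0
```

```bash
python3 - <<'E'
from h import *
plan((453,-183,120,0),(453,-183,10,0))
E
```

```text
t 20.3 pos [653.   -2.9 121.7] [180.   -0.   92.5] w 46.3 gf 0.0 q [-33.  27.  41.  92. -18.  69.  14.]
(453, -183, 120, 0) -> [-171.1 -207.7    1.5] [ 0.001 -0.001  0.044]
(453, -183, 10, 0) -> [-171.2 -207.8  111.5] [ 0.001 -0.001  0.044]
```

Call:
drive_tool([
  {"x":-30,"y":-36,"z":1,"rx":0,"ry":0,"rz":0,"fingers":-1},
  {"x":-65,"y":-79,"z":1,"rx":0,"ry":0,"rz":0.01,"fingers":-1},
  {"x":-100,"y":-121,"z":1,"rx":0,"ry":0,"rz":0.02,"fingers":-1},
  {"x":-135,"y":-164,"z":1,"rx":0,"ry":0,"rz":0.03,"fingers":-1},
  {"x":-171,"y":-208,"z":1,"rx":0,"ry":0,"rz":0.044,"fingers":-1},
  {"x":-171,"y":-208,"z":1,"rx":0,"ry":0,"rz":0.044,"fingers":-1},
  {"x":-171,"y":-208,"z":1,"rx":0,"ry":0,"rz":0.044,"fingers":-1},
  {"x":-171,"y":-208,"z":1,"rx":0,"ry":0,"rz":0.044,"fingers":-1},
  {"x":-171,"y":-208,"z":50,"rx":0,"ry":0,"rz":0.044,"fingers":-1},
  {"x":-171,"y":-208,"z":90,"rx":0,"ry":0,"rz":0.044,"fingers":-1},
  {"x":-171,"y":-208,"z":106,"rx":0,"ry":0,"rz":0.044,"fingers":-1},
  {"x":-171,"y":-208,"z":110,"rx":0,"ry":0,"rz":0.044,"fingers":-1},
  {"x":-171,"y":-208,"z":110,"rx":0,"ry":0,"rz":0.044,"fingers":-1},
  {"x":-171,"y":-208,"z":110,"rx":0,"ry":0,"rz":0.044,"fingers":-1},
])

```text
time_s: 22.02
tool_pos: [0.4539, -0.1832, 0.0123]
tool_rot: [179.9, -0.0, 90.0]
force: [0.0, -0.2, 0.4]
grip_width: 0.0872
grasp_force: 0.0
```

Call:
drive_tool([
  {"x":0,"y":0,"z":1.5,"rx":0,"ry":0,"rz":0,"fingers":1},
  {"x":0,"y":0,"z":1.5,"rx":0,"ry":0,"rz":0,"fingers":1},
  {"x":0,"y":0,"z":1.5,"rx":0,"ry":0,"rz":0,"fingers":1},
  {"x":0,"y":0,"z":1.5,"rx":0,"ry":0,"rz":0,"fingers":1},
  {"x":0,"y":0,"z":1.5,"rx":0,"ry":0,"rz":0,"fingers":1},
  {"x":0,"y":0,"z":1.5,"rx":0,"ry":0,"rz":0,"fingers":1},
])

```text
time_s: 22.78
tool_pos: [0.4527, -0.1829, 0.0096]
tool_rot: [180.0, -0.0, 90.0]
force: [-0.7, -0.3, 1.3]
grip_width: 0.0533
grasp_force: 15.0
```

```bash
python3 - <<'E'
from h import *
plan((453,-183,120,0),(572,375,120,0))
E
```

```text
t 22.8 pos [ 452.7 -182.9    9.6] [180.  -0.  90.] w 53.3 gf 15.0 q [-25.  17.  48. 120. -16.  50.  33.]
(453, -183, 120, 0) -> [  -0.     0.3 -110.4] [ 0. -0.  0.]
(572, 375, 120, 0) -> [ 558.   119.3 -110.3] [ 0. -0.  0.]
```

Call:
drive_tool([
  {"x":0,"y":0,"z":-20,"rx":0,"ry":0,"rz":0,"fingers":1},
  {"x":0,"y":0,"z":-65,"rx":0,"ry":0,"rz":0,"fingers":1},
  {"x":0,"y":0,"z":-110,"rx":0,"ry":0,"rz":0,"fingers":1},
  {"x":35,"y":7,"z":-110,"rx":0,"ry":0,"rz":0,"fingers":1},
  {"x":80,"y":17,"z":-110,"rx":0,"ry":0,"rz":0,"fingers":1},
  {"x":125,"y":27,"z":-110,"rx":0,"ry":0,"rz":0,"fingers":1},
  {"x":170,"y":36,"z":-110,"rx":0,"ry":0,"rz":0,"fingers":1},
  {"x":215,"y":46,"z":-110,"rx":0,"ry":0,"rz":0,"fingers":1},
  {"x":260,"y":56,"z":-110,"rx":0,"ry":0,"rz":0,"fingers":1},
  {"x":305,"y":65,"z":-110,"rx":0,"ry":0,"rz":0,"fingers":1},
  {"x":350,"y":75,"z":-110,"rx":0,"ry":0,"rz":0,"fingers":1},
  {"x":395,"y":84,"z":-110,"rx":0,"ry":0,"rz":0,"fingers":1},
  {"x":440,"y":94,"z":-110,"rx":0,"ry":0,"rz":0,"fingers":1},
  {"x":485,"y":104,"z":-110,"rx":0,"ry":0,"rz":0,"fingers":1},
  {"x":525,"y":112,"z":-110,"rx":0,"ry":0,"rz":0,"fingers":1},
  {"x":558,"y":119,"z":-110,"rx":0,"ry":0,"rz":0,"fingers":1},
  {"x":558,"y":119,"z":-110,"rx":0,"ry":0,"rz":0,"fingers":1},
  {"x":558,"y":119,"z":-110,"rx":0,"ry":0,"rz":0,"fingers":1},
  {"x":558,"y":119,"z":-110,"rx":0,"ry":0,"rz":0,"fingers":1},
])

```text
time_s: 25.15
tool_pos: [0.5721, 0.3732, 0.1197]
tool_rot: [180.0, 0.0, 89.9]
force: [0.1, -0.4, -0.1]
grip_width: 0.053
grasp_force: 15.0
```

```bash
python3 - <<'E'
from h import *
snap('top','t1.png')
plan((572,375,17.6,0))
E
```

```text
t 25.2 pos [572.1 373.4 119.8] [180.    0.   89.9] w 53.3 gf 15.0 q [-58.  28.  31.  87. -15.  69. -25.]
(572, 375, 17.6, 0) -> [ 1.600e+00 -1.000e-01  1.022e+02] [ 0.     0.    -0.002]
```

View pics/t1.png

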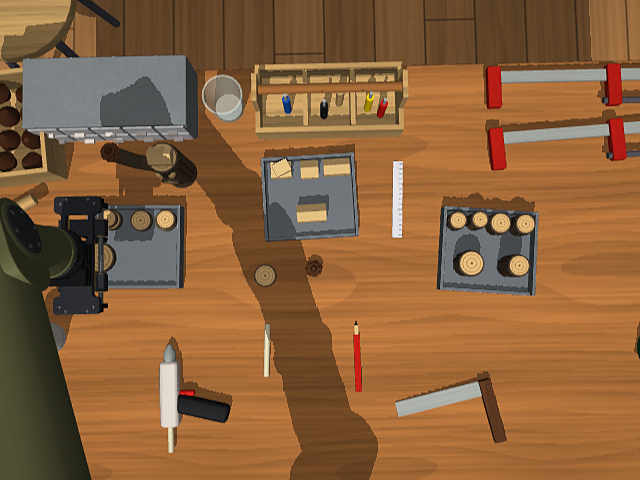

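Picture: offcut in its tray at (312,212), rounds at (470,263) and (517,266), tree untouched, gripper well clear of the limb. Lowering the slice.

Call:
drive_tool([
  {"x":1,"y":0,"z":40,"rx":0,"ry":0,"rz":0,"fingers":1},
  {"x":1,"y":0,"z":75,"rx":0,"ry":0,"rz":0,"fingers":1},
  {"x":1,"y":0,"z":95,"rx":0,"ry":0,"rz":0,"fingers":1},
  {"x":1,"y":0,"z":100,"rx":0,"ry":0,"rz":0,"fingers":1},
  {"x":1,"y":0,"z":101,"rx":0,"ry":0,"rz":0,"fingers":1},
  {"x":1,"y":0,"z":101,"rx":0,"ry":0,"rz":0,"fingers":1},
  {"x":1,"y":0,"z":101,"rx":0,"ry":0,"rz":0,"fingers":1},
])

```text
time_s: 26.08
tool_pos: [0.5723, 0.3765, 0.0198]
tool_rot: [179.9, -0.1, 90.0]
force: [0.6, -0.5, -0.1]
grip_width: 0.0531
grasp_force: 15.0
```

Call:
drive_tool([
  {"x":0,"y":0,"z":1,"rx":0,"ry":0,"rz":0,"fingers":1},
  {"x":0,"y":0,"z":1.7,"rx":0,"ry":0,"rz":0,"fingers":1},
  {"x":0,"y":0,"z":1.7,"rx":0,"ry":0,"rz":0,"fingers":1},
  {"x":0,"y":0,"z":1.7,"rx":0,"ry":0,"rz":0,"fingers":-0.43},
  {"x":0,"y":0,"z":1.7,"rx":0,"ry":0,"rz":0,"fingers":-0.43},
  {"x":0,"y":0,"z":1.7,"rx":0,"ry":0,"rz":0,"fingers":-0.43},
  {"x":0,"y":0,"z":-20,"rx":0,"ry":0,"rz":0,"fingers":-0.43},
  {"x":0,"y":0,"z":-60,"rx":0,"ry":0,"rz":0,"fingers":-0.43},
  {"x":0,"y":0,"z":-100,"rx":0,"ry":0,"rz":0,"fingers":-0.43},
  {"x":0,"y":0,"z":-100,"rx":0,"ry":0,"rz":0,"fingers":-0.43},
  {"x":0,"y":0,"z":-100,"rx":0,"ry":0,"rz":0,"fingers":-0.43},
])

```text
time_s: 27.45
tool_pos: [0.5717, 0.376, 0.1192]
tool_rot: [180.0, -0.0, 90.0]
force: [0.5, -0.5, -0.5]
grip_width: 0.0624
grasp_force: 0.0
```

```bash
python3 - <<'E'
from h import *
plan((535.4,89.5,120,0),(535.4,89.5,12,0))
E
```

```text
t 27.4 pos [571.7 376.  119.2] [180.  -0.  90.] w 62.4 gf 0.0 q [-58.  29.  31.  86. -15.  69. -25.]
(535.4, 89.5, 120, 0) -> [-286.5  -36.3   -1. ] [ 0.    -0.001 -0.   ]
(535.4, 89.5, 12, 0) -> [-286.6  -36.4  107. ] [ 0.    -0.001 -0.   ]
```

Keep the opening at about 63 mm so the fingers stay clear of the tray front.

Call:
drive_tool([
  {"x":-40,"y":-5,"z":-1,"rx":0,"ry":0,"rz":0,"fingers":-0.45},
  {"x":-90,"y":-11,"z":-1,"rx":0,"ry":0,"rz":0,"fingers":-0.45},
  {"x":-140,"y":-18,"z":-1,"rx":0,"ry":0,"rz":0,"fingers":-0.45},
  {"x":-190,"y":-24,"z":-1,"rx":0,"ry":0,"rz":0,"fingers":-0.45},
  {"x":-240,"y":-30,"z":-1,"rx":0,"ry":0,"rz":0,"fingers":-0.45},
  {"x":-286.5,"y":-36.5,"z":-1,"rx":0,"ry":0,"rz":0,"fingers":-0.45},
  {"x":-286.5,"y":-36.5,"z":-1,"rx":0,"ry":0,"rz":0,"fingers":-0.45},
  {"x":-286.5,"y":-36.5,"z":-1,"rx":0,"ry":0,"rz":0,"fingers":-0.45},
  {"x":-286.5,"y":-36.5,"z":-1,"rx":0,"ry":0,"rz":0,"fingers":-0.45},
  {"x":-286.5,"y":-36.5,"z":50,"rx":0,"ry":0,"rz":0,"fingers":-0.45},
  {"x":-286.5,"y":-36.5,"z":90,"rx":0,"ry":0,"rz":0,"fingers":-0.45},
  {"x":-286.5,"y":-36.5,"z":104,"rx":0,"ry":0,"rz":0,"fingers":-0.45},
  {"x":-286.5,"y":-36.5,"z":107,"rx":0,"ry":0,"rz":0,"fingers":-0.45},
  {"x":-286.5,"y":-36.5,"z":107,"rx":0,"ry":0,"rz":0,"fingers":-0.45},
  {"x":-286.5,"y":-36.5,"z":107,"rx":0,"ry":0,"rz":0,"fingers":-0.45},
])

```text
time_s: 29.32
tool_pos: [0.5364, 0.0899, 0.013]
tool_rot: [179.9, -0.1, 90.0]
force: [0.6, 0.0, -0.2]
grip_width: 0.0632
grasp_force: 0.0
```

Call:
drive_tool([
  {"x":0,"y":-0.5,"z":2,"rx":0,"ry":0,"rz":0,"fingers":1},
  {"x":0,"y":-0.5,"z":2,"rx":0,"ry":0,"rz":0,"fingers":1},
  {"x":0,"y":-0.5,"z":2,"rx":0,"ry":0,"rz":0,"fingers":1},
  {"x":0,"y":-0.5,"z":2,"rx":0,"ry":0,"rz":0,"fingers":1},
  {"x":0,"y":-0.5,"z":2,"rx":0,"ry":0,"rz":0,"fingers":1},
  {"x":0,"y":-0.5,"z":2,"rx":0,"ry":0,"rz":0,"fingers":1},
])

```text
time_s: 30.08
tool_pos: [0.5348, 0.0896, 0.0097]
tool_rot: [180.0, -0.0, 90.0]
force: [-1.0, 0.6, 2.4]
grip_width: 0.0431
grasp_force: 15.0
```

```bash
python3 - <<'E'
from h import *
plan((572,297,120,0))
E
```

```text
t 30.1 pos [534.8  89.6   9.7] [180.  -0.  90.] w 43.1 gf 15.0 q [-44.  21.  36. 112. -15.  52.   0.]
(572, 297, 120, 0) -> [ 207.5   37.2 -110.2] [ 0. -0.  0.]
```

Call:
drive_tool([
  {"x":0,"y":0,"z":-20,"rx":0,"ry":0,"rz":0,"fingers":1},
  {"x":0,"y":0,"z":-65,"rx":0,"ry":0,"rz":0,"fingers":1},
  {"x":0,"y":0,"z":-110,"rx":0,"ry":0,"rz":0,"fingers":1},
  {"x":35,"y":6,"z":-110,"rx":0,"ry":0,"rz":0,"fingers":1},
  {"x":80,"y":14,"z":-110,"rx":0,"ry":0,"rz":0,"fingers":1},
  {"x":125,"y":22,"z":-110,"rx":0,"ry":0,"rz":0,"fingers":1},
  {"x":170,"y":30,"z":-110,"rx":0,"ry":0,"rz":0,"fingers":1},
  {"x":207,"y":37,"z":-110,"rx":0,"ry":0,"rz":0,"fingers":1},
  {"x":207,"y":37,"z":-110,"rx":0,"ry":0,"rz":0,"fingers":1},
  {"x":207,"y":37,"z":-110,"rx":0,"ry":0,"rz":0,"fingers":1},
  {"x":207,"y":37,"z":-70,"rx":0,"ry":0,"rz":0,"fingers":1},
  {"x":207,"y":37,"z":-32,"rx":0,"ry":0,"rz":0,"fingers":1},
  {"x":207,"y":37,"z":-14,"rx":0,"ry":0,"rz":0,"fingers":1},
  {"x":207,"y":37,"z":-9,"rx":0,"ry":0,"rz":0,"fingers":1},
  {"x":207,"y":37,"z":-9,"rx":0,"ry":0,"rz":0,"fingers":1},
  {"x":207,"y":37,"z":-9,"rx":0,"ry":0,"rz":0,"fingers":1},
  {"x":207,"y":37,"z":-9,"rx":0,"ry":0,"rz":0,"fingers":1},
])

```text
time_s: 32.2
tool_pos: [0.5724, 0.2969, 0.0197]
tool_rot: [179.9, -0.1, 90.0]
force: [-0.9, 0.2, -0.5]
grip_width: 0.0433
grasp_force: 15.0
```

Call:
drive_tool([
  {"x":0,"y":0,"z":1,"rx":0,"ry":0,"rz":0,"fingers":1},
  {"x":0,"y":0,"z":1.7,"rx":0,"ry":0,"rz":0,"fingers":1},
  {"x":0,"y":0,"z":1.7,"rx":0,"ry":0,"rz":0,"fingers":1},
  {"x":0,"y":0,"z":1.7,"rx":0,"ry":0,"rz":0,"fingers":-0.2},
  {"x":0,"y":0,"z":1.7,"rx":0,"ry":0,"rz":0,"fingers":-0.2},
  {"x":0,"y":0,"z":1.7,"rx":0,"ry":0,"rz":0,"fingers":-0.2},
  {"x":0,"y":0,"z":-20,"rx":0,"ry":0,"rz":0,"fingers":-0.2},
  {"x":0,"y":0,"z":-60,"rx":0,"ry":0,"rz":0,"fingers":-0.2},
  {"x":0,"y":0,"z":-110,"rx":0,"ry":0,"rz":0,"fingers":-0.2},
  {"x":0,"y":0,"z":-130,"rx":0,"ry":0,"rz":0,"fingers":-0.2},
  {"x":-50,"y":-30,"z":-130,"rx":0,"ry":0,"rz":0,"fingers":-0.2},
  {"x":-100,"y":-60,"z":-130,"rx":0,"ry":0,"rz":0,"fingers":-0.2},
  {"x":-150,"y":-90,"z":-130,"rx":0,"ry":0,"rz":0,"fingers":-0.2},
  {"x":-200,"y":-110,"z":-130,"rx":0,"ry":0,"rz":0,"fingers":-0.2},
  {"x":-250,"y":-110,"z":-130,"rx":0,"ry":0,"rz":0,"fingers":-0.2},
  {"x":-300,"y":-110,"z":-130,"rx":0,"ry":0,"rz":0,"fingers":-0.2},
  {"x":-300,"y":-110,"z":-130,"rx":0,"ry":0,"rz":0,"fingers":-0.2},
  {"x":-300,"y":-110,"z":-130,"rx":0,"ry":0,"rz":0,"fingers":-0.2},
  {"x":-300,"y":-110,"z":-130,"rx":0,"ry":0,"rz":0,"fingers":-0.2},
])

```text
time_s: 34.58
tool_pos: [0.4617, -0.0022, 0.1485]
tool_rot: [-180.0, -0.0, 90.1]
force: [0.4, 0.9, 1.4]
grip_width: 0.0524
grasp_force: 0.0
```

```bash
python3 - <<'E'
from h import *
snap('top','t2.png'); snap('scene','s2.png')
plan()
E
```

```text
t 34.7 pos [461.7  -2.4 148.5] [-180.     0.    90.1] w 52.4 gf 0.0 q [-49.  -4.  46. 116.   3.  66.  -5.]
```

View pics/t2.png

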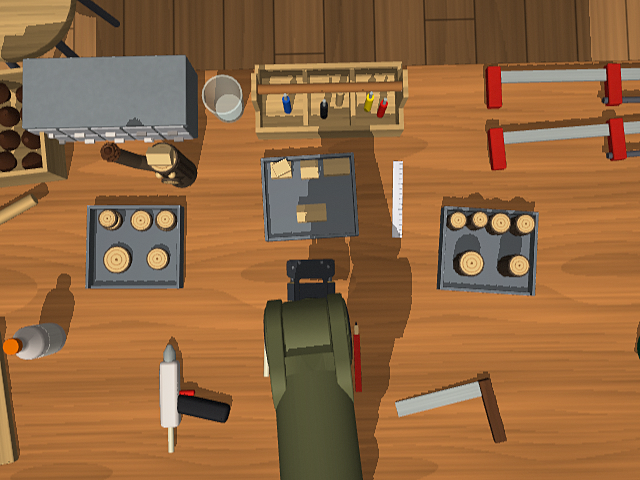

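View pics/s2.png

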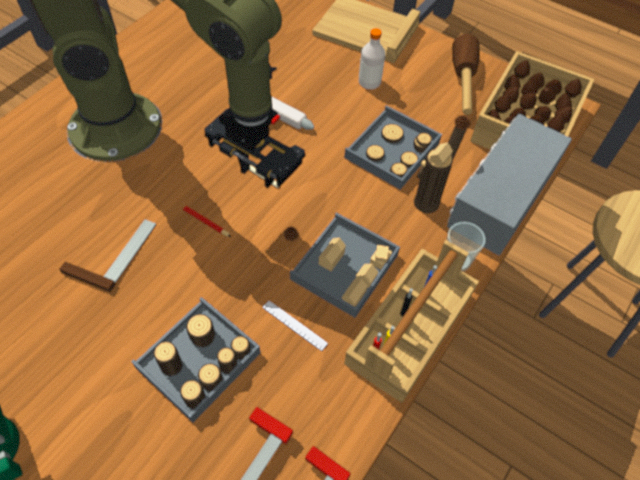

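All five pieces sit level in the right trays: slices at (117,259) and (157,258), offcut at (312,212), rounds at (470,263) and (517,266). The tree at (170,165) hasn't moved and the gripper is free, so I'm handing in.

```bash
python3 -c "
from cell import workorder
print(workorder.sign_off())"
```

```text
the job is handed in; nothing more can be done
None
```

The job is handed in: the final pictures show all five pieces in their correct trays, right way up and released, with the tree figure unmoved (about 35 s of the 136 s used; the sign-off returned no verdict).

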